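Press home the glued jar caps in order

ROBOT

A 7-joint arm with a two-finger parallel gripper is mounted at the origin on the work surface. World frame = base frame: x ahead of the robot, y to its left, z up, the work surface at z = 0. Lengths are in m, angles in rad, forces in N, time in s.
With the tool pointing down it reaches from about 0.35 to 0.9 m from the base axis. Payload 8.1 kg.
Tool frame: the origin (TCP) lies at the centre of the arm's flange, where the gripper is bolted on; the fingertips stand 178 mm ahead of it and the grasp point (between the pads) lies 159 mm ahead of it; x points along the fingers, z is the direction in which the jaws open and shut, and the axes are right-handed (so a half turn about x gives the same grasp; the last joint's range is limited). The gripper opens to 92 mm and grips with 3 to 60 N. Pads are 19 mm wide; open, the fingers measure 130 mm over their backs; the gripper's body (75 mm by 190 mm) begins 47 mm behind the grasp point.
Start: joints at [-1.367, 0.434, 0.025, 1.573, -0.012, 1.134, -0.075], TCP at [0.189, 0.596, 0.405] pointing down, gripper open.
Joint ranges: [-2.62, 2.62], [-0.44, 2.09], [-1.27, 1.32], [0.08, 2.57], [-1.32, 4.46], [0.12, 2], [-2.74, 2.74]. Speed limits (rad/s): [2.22, 2.22, 3.01, 3.01, 3.14, 3.14, 3.14].

INTERFACE

Orientations are given as a rotation vector (axis times angle).
In Python, from cell import arm, get_image, search_frame, pinpoint gives the robot as it stands.
- The arm moves only by the tool arm_command, never from a script. Its argument "motion" is a list of rows, each a list of 7 numbers: the finger opening in mm, from 0 to 91.8, then the shift along the tool's x, y, z in mm, then the turn, a rotation vector about the tool's x, y, z in degrees. In form: [[fingers, x, y, z, ax, ay, az], ...]. A call has 1 to 5 rows; each row shifts and turns the commanded pose from where the row before left it, along the tool's axes as they then stand; what a row does not reach is not made up. A row lasts 1/8 s, in which the tool goes at most 62.5 mm and 10.7 degrees, less where a joint would pass 70% of its speed; a pose out of reach is approached as far as the arm can. A call with a gripper value outside its range is refused whole. The fingers move at their own pace and stop on an object; "newtons" is the grip in N (left out, the last holds). Time passes only in rows, so rows that do not move let the fingers close. It gives the time, the measured TCP pose, the force and the opening at its end, in the units of the state.
- arm.observe(): the state, without advancing time (a new reading comes with each control period).
- get_image(name): name is "scene" or "top" or "wrist"; returns a dict with "frame" (400x640x3 uint8, red, green, blue), "range_z" (400x640 float32, m along the optical axis (not along the pixel's ray), 0 where there is no reading), "K" (3x3 intrinsics, pixels), "distortion" ([k1, k2, p1, p2, k3] as OpenCV has them; the pictures are not rectified), "origin" and "rotation" of the camera in the world; the wrist camera has in their place "tool_from_camera" (4x4, takes a point from camera to tool coordinates, whose origin is the TCP and whose axes are the tool frame's). Camera axes: x right, y down, z forward; pixel columns grow to the right and rows downward; lengths in m; the calibration is good to about 2 mm. A picture is of the moment at which its call begins: read the wrist's pose just before it.
- arm.sign_off(): hands the job in, once; it reports no verdict.
Trained networks look in the newest picture that a camera, given by its name, has taken for a name from the list of things; names that differ only in an ending like _2 or _b are one class to them, and where a whole thing is asked for, a point or a joint stands for the part that bears it (a point fixed in the world has none). Each returns a list of dicts, best first, with "p" (0 to 1); they miss things now and then, are a little off and sometimes report something else, mostly with a low value. They report only what shows in the picture. A call takes as long as a camera call.
- search_frame(camera, target): "point" ([x, y, z] in m, in world coordinates, good to about 4 mm: the middle of the surface that is visible of it).
- pinpoint(camera, target): "point" ([x, y, z] in m, in world coordinates, good to about 4 mm: a listed point, or the origin of a listed thing).
The state is a dict: "clock": time; "joints": joint angles; "dq": joint speeds; "joint_efforts": joint torques, N m; "position": TCP position; "ee_rot": TCP orientation; "force": force on the tool from outside, world axes, zero at the start; "ft_torque": the same for the moment, N m; "width": opening from 0.0 (shut) to 1.0 (fully open).
Only numpy, scipy, OpenCV 4.12 (cv2) and the standard library are available. Lean on these libraries where they do the work, as an engineer would, in place of code of your own. Each camera call takes 0.05 s, during which the arm holds its last target. There are 200 camera calls.

TASK

Glue is setting under the painted caps of the turned wooden jars: with the fingertips, lightly press the red cap straight down until it sits on its jar's rubber seal, then the yellow cap, then the blue one. The green cap has no glue yet, so leave it standing up. Push gently, and do not pick up, shove aside or tip any jar or anything else on the bench.

Things in the scene. Friction and masses are not known exactly. Their poses are not given: they have to be found in the camera images.
- red_top (a point): centre of the flat top of the red cap, a round painted disc 44 mm across and 12 mm thick on a white stem 22 mm across; point z points up. Moves down with the cap.
- red_cap (a joint): how far (m) the red cap has gone down: 0 = standing 14 mm clear of its jar's seal, 0.014 = sitting on the seal. The seal is soft and gives about 1 mm for each 2 N of push, up to 6 mm, and springs back. It starts between 0 and 0.003. A steady push straight down of about 3 N moves it; it has no spring and stays where it is left.
- red_jar: pale, plump turned wooden jar, loose on the bench, 74 mm tall to the rim with a black rubber seal 7 mm thick on it, about 67 mm across at its widest, 0.3 to 0.5 kg; origin at the centre of its underside, z up. Carries the red cap; the cap's top is 107 mm above the bench at joint value 0 and 93 mm when seated.
- yellow_top (a point): centre of the flat top of the yellow cap, a round painted disc 44 mm across and 12 mm thick on a white stem 22 mm across; point z points up. Moves down with the cap.
- yellow_cap (a joint): how far (m) the yellow cap has gone down: 0 = standing 14 mm clear of its jar's seal, 0.014 = sitting on the seal. The seal is soft and gives about 1 mm for each 2 N of push, up to 6 mm, and springs back. It starts between 0 and 0.003. A steady push straight down of about 3 N moves it; it has no spring and stays where it is left.
- yellow_jar: mid-brown, waisted near the foot turned wooden jar, loose on the bench, 98 mm tall to the rim with a black rubber seal 7 mm thick on it, about 67 mm across at its widest, 0.3 to 0.5 kg; origin at the centre of its underside, z up. Carries the yellow cap; the cap's top is 131 mm above the bench at joint value 0 and 117 mm when seated.
- blue_top (a point): centre of the flat top of the blue cap, a round painted disc 44 mm across and 12 mm thick on a white stem 22 mm across; point z points up. Moves down with the cap.
- blue_cap (a joint): how far (m) the blue cap has gone down: 0 = standing 14 mm clear of its jar's seal, 0.014 = sitting on the seal. The seal is soft and gives about 1 mm for each 2 N of push, up to 6 mm, and springs back. It starts between 0 and 0.003. A steady push straight down of about 3 N moves it; it has no spring and stays where it is left.
- blue_jar: pale, nearly straight-sided turned wooden jar, loose on the bench, 86 mm tall to the rim with a black rubber seal 7 mm thick on it, about 67 mm across at its widest, 0.3 to 0.5 kg; origin at the centre of its underside, z up. Carries the blue cap; the cap's top is 119 mm above the bench at joint value 0 and 105 mm when seated.
- green_top (a point): centre of the flat top of the green cap, a round painted disc 44 mm across and 12 mm thick on a white stem 22 mm across; point z points up. Moves down with the cap.
- green_cap (a joint): how far (m) the green cap has gone down: 0 = standing 14 mm clear of its jar's seal, 0.014 = sitting on the seal. The seal is soft and gives about 1 mm for each 2 N of push, up to 6 mm, and springs back. It starts between 0 and 0.003. A steady push straight down of about 3 N moves it; it has no spring and stays where it is left.
- green_jar: mid-brown, squat turned wooden jar, loose on the bench, 62 mm tall to the rim with a black rubber seal 7 mm thick on it, about 67 mm across at its widest, 0.3 to 0.5 kg; origin at the centre of its underside, z up. Carries the green cap; the cap's top is 95 mm above the bench at joint value 0 and 81 mm when seated.
- glue_bottle: white glue bottle with an orange cap, 56 mm across, 140 mm tall, a loose bystander; origin at its underside
- bowl: turned wooden bowl, 110 mm across, 45 mm tall, a loose bystander; origin at its underside
- brush: lying brush, a loose bystander; origin at its underside
- candlestick: dark turned candlestick, 76 mm across its foot, 170 mm tall, a loose bystander; origin at its underside
- mallet: lying wooden mallet, a loose bystander; origin at its underside
- skittle: dark turned skittle, 44 mm across, 100 mm tall, a loose bystander; origin at its underside
- log_slice: bark-edged slice of log, 104 mm across, 36 mm tall, a loose bystander; origin at its underside

How it is judged:
By the outcome, as a careful person would: the job done as asked, in the order asked, and still so for the second after the job is handed in, with the robot touching nothing.
It also fails if it takes over 48 s, if anything falls off the work surface, if the arm or the gripper's body presses on something with over 40 N, if the wrist force passes 120 N, or if a joint passes its speed limit or range.

## Working session

There is one attempt and no reset: what is moved stays moved. The work goes in short steps, Python scripts to look and compute and a tool call to move; the robot and the scene stay as the last step left them, time stands still between calls to the robot, and variables do not carry over. Pictures are saved under pics/ and viewed, about 8 in all and at most 12, crops included, and the job is handed in when it is done.

Besides the shell and the picture viewer there is one more tool, called after "Request:" by a JSON object that holds its "method" and its "body". arm_command: Moves the arm, as the interface text tells. Its arguments: {"type":"object","properties":{"motion":{"type":"array"},"newtons":{"type":"number"}},"required":["motion"]}

```bash
mkdir -p pics; cat > h.py <<'E'
import numpy as np, cv2
from cell import arm,get_image,search_frame,pinpoint
from scipy.spatial.transform import Rotation as R
def save(n,f): cv2.imwrite('pics/'+n,f[:,:,::-1])
E
python3 - <<'E'
from h import *
np.set_printoptions(precision=4,suppress=True)
s=arm.observe();print(s['clock'],s['position'],s['ee_rot'],s['force'],s['width']);print(R.from_rotvec(s['ee_rot']).as_matrix())
a=get_image('top');b=get_image('scene')
save('a.png',np.vstack([a['frame'],b['frame']])[:, :].copy() if 0 else cv2.resize(np.vstack([a['frame'],b['frame']]),(480,600)))
save('top.png',a['frame'])
print(a['origin'],a['rotation'])
for c in 'red yellow blue green'.split():
  for cam in ('top','scene'):
    print(c,cam,[(np.round(d['point'],4),round(d['p'],2)) for d in pinpoint(cam,c+'_top')[:2]])
E
```

```text
0.0 [0.1887 0.5956 0.404 ] [-0.9813  1.3401  0.9795] [ 0.1694 -0.2324 -0.2912] 1.0034553292998731
[[-0.0003 -0.9533  0.3021]
 [-0.0015  0.3021  0.9533]
 [-1.     -0.0002 -0.0015]]
[ 0.4022 -0.0278  1.0128] [-2.1414  2.1035 -0.1718]
red top [(array([0.5746, 0.1838, 0.1078]), 0.74)]
red scene [(array([0.5695, 0.1808, 0.1063]), 0.7), (array([ 0.4516, -0.2357,  0.0004]), 0.63)]
yellow top [(array([ 0.7269,  0.3319, -0.0004]), 0.51)]
yellow scene [(array([ 0.6256, -0.0513,  0.1281]), 0.59)]
blue top [(array([0.4816, 0.0276, 0.1172]), 0.54)]
blue scene [(array([0.4829, 0.0324, 0.1205]), 0.42)]
green top [(array([ 0.453 , -0.2357,  0.0933]), 0.61), (array([0.7294, 0.3299, 0.0034]), 0.37)]
green scene [(array([ 0.4518, -0.237 ,  0.0972]), 0.56)]
```

View pics/top.png

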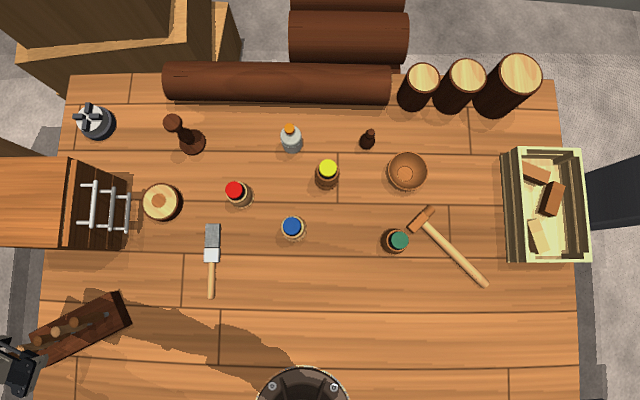

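View pics/a.png

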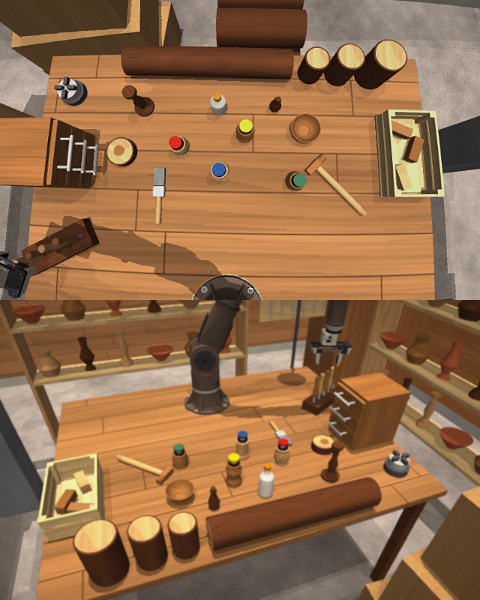

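The top view shows red cap at (235,190), yellow (328,168), blue (291,227) and green (399,240). All four stand upright, with the glue bottle, bowl, skittle, log slice, brush and mallet around them. Next I'll measure the cap tops by colour and depth.

```bash
cat >> h.py <<'E'
np.set_printoptions(precision=4,suppress=True)
HUE={'red':(0,179),'yellow':(29,29),'blue':(108,108),'green':(80,80)}
H0={'red':.107,'yellow':.131,'blue':.119,'green':.095}
def campose(im,s=None):
    if 'origin' in im:
        r=np.array(im['rotation']); return (R.from_rotvec(r).as_matrix() if r.size==3 else r),np.array(im['origin'])
    T=np.array(im['tool_from_camera']);M=R.from_rotvec(s['ee_rot']).as_matrix()
    return M@T[:3,:3],M@T[:3,3]+np.array(s['position'])
def cloud(im,s=None):
    K=np.array(im['K']);h,w=im['range_z'].shape
    u,v=np.meshgrid(np.arange(w),np.arange(h))
    p=cv2.undistortPoints(np.stack([u,v],-1).reshape(-1,1,2).astype(np.float64),K,np.array(im['distortion'],float)).reshape(h,w,2)
    Rm,t=campose(im,s)
    return (np.dstack([p,np.ones((h,w))])*im['range_z'][...,None])@Rm.T+t
def captop(im,c,s=None,near=None):
    P=cloud(im,s);hsv=cv2.cvtColor(im['frame'],cv2.COLOR_RGB2HSV).astype(int)
    dh=np.min([np.minimum(abs(hsv[...,0]-h),180-abs(hsv[...,0]-h)) for h in HUE[c]],axis=0)
    m=(dh<10)&(hsv[...,1]>110)&(hsv[...,2]>70)&(im['range_z']>0)&(P[...,2]>.07)&(P[...,2]<.15)
    if near is not None: m&=np.hypot(P[...,0]-near[0],P[...,1]-near[1])<.04
    if m.sum()<5: return None
    n,l,st,_=cv2.connectedComponentsWithStats(m.astype(np.uint8)); m=l==1+np.argmax(st[1:,4])
    z=np.median(P[m][:,2]); m&=abs(P[...,2]-z)<.006   # top face
    q=P[m]; (cx,cy),r=cv2.minEnclosingCircle(q[:,:2].astype(np.float32))
    return np.r_[q[:,:2].mean(0),cx,cy,z,r,m.sum()]
E
python3 - <<'E'
from h import *
for cam in('top','scene'):
  im=get_image(cam)
  for c in HUE: print(cam,c,captop(im,c))
for n in ['glue_bottle','skittle','candlestick','bowl','log_slice']:
  print(n,[(np.round(d['point'],3),round(d['p'],2)) for d in pinpoint('top',n)[:1]])
E
```

```text
top red [  0.5688   0.1784   0.5693   0.1785   0.1061   0.0218 232.    ]
top yellow [  0.623   -0.0554   0.6236  -0.0553   0.1282   0.0217 239.    ]
top blue [  0.4813   0.0302   0.481    0.0304   0.1178   0.0214 235.    ]
top green [  0.4525  -0.2344   0.4528  -0.2345   0.093    0.0213 161.    ]
scene red [ -0.2131   1.3929  -0.2234   1.3944   0.1337   0.1037 369.    ]
scene yellow [  0.8707  -0.2938   0.8736  -0.2988   0.13     0.039  450.    ]
scene blue [ 0.4919  0.0326  0.4915  0.031   0.117   0.0199 77.    ]
scene green [ 0.4646 -0.2338  0.4641 -0.2299  0.0916  0.0204 74.    ]
glue_bottle [(array([0.726, 0.044, 0.001]), 0.82)]
skittle [(array([ 0.731, -0.171, -0.002]), 0.52)]
candlestick [(array([ 0.644, -0.272,  0.002]), 0.69)]
bowl []
log_slice [(array([0.548, 0.395, 0.001]), 0.9)]
```

Cap tops come out with radius about 21.5 mm and heights 1–3 mm below the joint-zero values, so they're consistent. Closing the fingers and moving over red.

Request:
{"method": "arm_command", "body": {"motion": [[0,0,-48,-28,0,0,0],[0,0,-49,-28,0,0,0],[0,0,-49,-28,0,0,0],[0,0,-49,-28,0,0,0],[0,0,-49,-29,0,0,0]], "newtons": 10}}

```text
clock: 1.48
position: [0.3798, 0.3863, 0.405]
ee_rot: [-0.98, 1.338, 0.98]
force: [0.8, 0.3, -0.6]
width: 0.506
```

Request:
{"method": "arm_command", "body": {"motion": [[0,0,-48,-28,0,0,0],[0,0,-49,-28,0,0,0],[0,0,-49,-28,0,0,0],[0,0,-49,-29,0,0,0],[0,0,-49,-29,0,0,0]]}}

```text
clock: 2.1
position: [0.5695, 0.1772, 0.405]
ee_rot: [-0.98, 1.338, 0.98]
force: [0.8, -0.1, 0.0]
width: 0.013
```

Request:
{"method": "arm_command", "body": {"motion": [[0,0,0,0,0,0,0],[0,0,0,0,0,0,0]]}}

```text
clock: 2.35
position: [0.5682, 0.179, 0.4046]
ee_rot: [-0.98, 1.339, 0.981]
force: [-0.4, -0.6, -0.4]
width: 0.005
```

```bash
cat > look.py <<'E'
from h import *
import sys
c=sys.argv[1]; cam=sys.argv[2]
s=arm.observe();im=get_image(cam);save(f'{c}_{cam}_{s["clock"]:.2f}.png',im['frame'])
M=R.from_rotvec(s['ee_rot']).as_matrix();p=np.array(s['position'])
print(s['clock'],p,s['force'],'tooldown',M[:,0],'tip',p+.178*M[:,0])
q=captop(im,c,s if cam=='wrist' else None);print(q)
if q is not None: print('delta tool mm',1000*M.T@(np.r_[q[:2],q[4]]-(p+.178*M[:,0])))
E
python3 look.py red wrist; python3 look.py red top; ls pics
```

```text
2.35 [0.5682 0.179  0.4046] [-0.3766 -0.6362 -0.3574] tooldown [-0.0006  0.0005 -1.    ] tip [0.5681 0.1791 0.2266]
[   0.5705    0.1808    0.5715    0.1803    0.1069    0.022  1858.    ]
delta tool mm [119.6847  -1.7726   2.2909]
2.4 [0.5678 0.1798 0.4046] [ 0.1596 -0.2654 -0.4251] tooldown [-0.0007  0.0008 -1.    ] tip [0.5677 0.18   0.2266]
[ 0.8681 -0.261   0.8674 -0.2634  0.1292  0.0219 23.    ]
delta tool mm [  96.8702 -419.1187 -330.3338]
a.png
red_top_2.40.png
red_wrist_2.35.png
top.png
```

View pics/red_wrist_2.35.png

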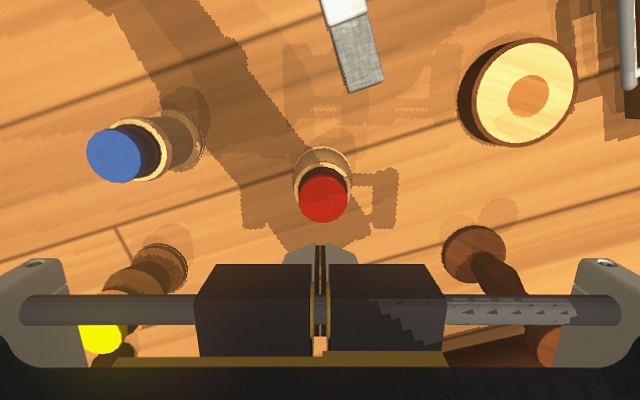

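The wrist view shows the red cap at (322,198), with the closed fingertips at (320,255) just short of it. The candlestick is at lower right, (475,255) and beyond, so I'm checking the gripper body's clearance to it.

```bash
python3 - <<'E'
from h import *
for cam in('top','scene'):
  im=get_image(cam)
  print(cam,[(np.round(d['point'],3),round(d['p'],2)) for d in search_frame(cam,'candlestick')[:2]],[(np.round(d['point'],3),round(d['p'],2)) for d in pinpoint(cam,'candlestick')[:2]])
  P=cloud(im);m=(P[...,2]>.12)&(P[...,2]<.18)&(P[...,0]>.6)&(P[...,0]<.85)&(P[...,1]>.18)&(P[...,1]<.4)&(im['range_z']>0)
  q=P[m];print(len(q), q.min(0) if len(q) else '',q.max(0) if len(q) else '',np.median(q,0))
E
```

```text
top [(array([0.428, 0.247, 0.014]), 0.53)] [(array([0.482, 0.03 , 0.122]), 0.39)]
0   [nan nan nan]
scene [(array([0.736, 0.32 , 0.071]), 0.8)] [(array([0.728, 0.328, 0.003]), 0.75)]
249 [0.7063 0.3049 0.1202] [0.7556 0.3519 0.1723] [0.7376 0.3233 0.1657]
  return _methods._mean(a, axis=axis, dtype=dtype,
  ret = um.true_divide(
```

The candlestick is at (0.73, 0.32), clear of the gripper. Descending on red.

Request:
{"method": "arm_command", "body": {"motion": [[0,25,-2,0,0,0,0],[0,35,0,0,0,0,0],[0,30,0,0,0,0,0],[0,17,0,0,0,0,0],[0,5,0,0,0,0,0]]}}

```text
clock: 3.38
position: [0.5703, 0.1781, 0.2921]
ee_rot: [-0.98, 1.34, 0.981]
force: [-0.2, -0.5, 0.7]
width: 0.005
```

Request:
{"method": "arm_command", "body": {"motion": [[0,3,0,0,0,0,0],[0,2,0,0,0,0,0],[0,2,0,0,0,0,0],[0,2,0,0,0,0,0],[0,2,0,0,0,0,0]]}}

```text
clock: 4.0
position: [0.5706, 0.1781, 0.282]
ee_rot: [-0.98, 1.338, 0.98]
force: [0.8, 0.6, 2.2]
width: 0.005
```

Request:
{"method": "arm_command", "body": {"motion": [[0,2,0,0,0,0,0],[0,2,0,0,0,0,0],[0,2,0,0,0,0,0],[0,2,0,0,0,0,0],[0,1,0,0,0,0,0]]}}

```text
clock: 4.62
position: [0.5706, 0.178, 0.2726]
ee_rot: [-0.98, 1.339, 0.98]
force: [2.2, 0.3, 2.5]
width: 0.006
```

Request:
{"method": "arm_command", "body": {"motion": [[0,1,0,0,0,0,0],[0,1,0,0,0,0,0],[0,0,0,0,0,0,0]]}}

```text
clock: 5.0
position: [0.5704, 0.178, 0.2706]
ee_rot: [-0.98, 1.339, 0.98]
force: [1.6, 0.5, 1.8]
width: 0.006
```

Request:
{"method": "arm_command", "body": {"motion": [[0,1,0,0,0,0,0],[0,1,0,0,0,0,0],[0,0,0,0,0,0,0]]}}

```text
clock: 5.38
position: [0.5704, 0.178, 0.2689]
ee_rot: [-0.98, 1.339, 0.98]
force: [0.5, 0.3, 5.8]
width: 0.004
```

Request:
{"method": "arm_command", "body": {"motion": [[0,1,0,0,0,0,0],[0,0,0,0,0,0,0]]}}

```text
clock: 5.62
position: [0.5704, 0.178, 0.268]
ee_rot: [-0.98, 1.339, 0.98]
force: [0.5, 1.0, 7.4]
width: 0.004
```

Request:
{"method": "arm_command", "body": {"motion": [[0,-3,0,0,0,0,0],[0,-10,0,0,0,0,0],[0,-30,0,0,0,0,0],[0,-45,0,0,0,0,0],[0,-45,0,0,0,0,0]]}}

```text
clock: 6.25
position: [0.5698, 0.1778, 0.4019]
ee_rot: [-0.98, 1.341, 0.981]
force: [0.8, -0.4, -0.6]
width: 0.007
```

```bash
python3 look.py red wrist; python3 look.py yellow scene|head -1; python3 look.py yellow wrist
```

```text
6.25 [0.5698 0.1778 0.4019] [ 0.8491 -0.4192 -0.5501] tooldown [-0.0016 -0.0007 -1.    ] tip [0.5695 0.1776 0.2239]
[   0.5704    0.1807    0.5714    0.1803    0.0929    0.0219 1743.    ]
delta tool mm [131.0535  -0.0944   3.3386]
6.3 [0.5712 0.1779 0.4083] [2.5291 0.4886 5.4953] tooldown [ 0.0063  0.0028 -1.    ] tip [0.5723 0.1784 0.2304]
6.35 [0.5713 0.178  0.406 ] [0.0968 0.1968 1.1824] tooldown [ 0.0067  0.0029 -1.    ] tip [0.5725 0.1785 0.228 ]
[  0.6332  -0.0522   0.633   -0.0525   0.129    0.0207 843.    ]
delta tool mm [  98.7574 -127.0416 -202.0445]
```

Red now reads 92.9 mm, which is seated, and its jar moved less than 0.2 mm. Moving on to yellow.

Request:
{"method": "arm_command", "body": {"motion": [[0,0,-24,-41,0,0,0],[0,0,-24,-41,0,0,0],[0,0,-24,-41,0,0,0],[0,0,-24,-41,0,0,0],[0,0,-24,-41,0,0,0]]}}

```text
clock: 7.02
position: [0.6225, -0.055, 0.3994]
ee_rot: [-0.979, 1.341, 0.982]
force: [0.5, -0.9, -0.0]
width: 0.006
```

Request:
{"method": "arm_command", "body": {"motion": [[0,0,0,0,0,0,0],[0,0,0,0,0,0,0]]}}

```text
clock: 7.28
position: [0.6224, -0.0532, 0.3996]
ee_rot: [-0.979, 1.341, 0.982]
force: [0.5, 0.7, -0.6]
width: 0.007
```

```bash
python3 look.py yellow wrist
```

```text
7.275 [ 0.6224 -0.0532  0.3996] [ 0.4904  0.673  -0.5973] tooldown [-0.0024  0.0007 -1.    ] tip [ 0.622  -0.0531  0.2216]
[   0.6246   -0.0534    0.6257   -0.0537    0.129     0.0219 2217.    ]
delta tool mm [92.5969 -2.7665  0.4971]
```

Request:
{"method": "arm_command", "body": {"motion": [[0,25,-2,-1,0,0,0],[0,30,0,0,0,0,0],[0,22,0,0,0,0,0],[0,8,0,0,0,0,0],[0,3,0,0,0,0,0]]}}

```text
clock: 7.95
position: [0.6245, -0.0543, 0.3127]
ee_rot: [-0.981, 1.338, 0.982]
force: [0.4, -0.2, 0.3]
width: 0.005
```

Request:
{"method": "arm_command", "body": {"motion": [[0,2,0,0,0,0,0],[0,2,0,0,0,0,0],[0,2,0,0,0,0,0],[0,2,0,0,0,0,0],[0,2,0,0,0,0,0]]}}

```text
clock: 8.57
position: [0.6246, -0.0553, 0.3029]
ee_rot: [-0.98, 1.338, 0.98]
force: [0.1, 0.7, 2.2]
width: 0.009
```

Request:
{"method": "arm_command", "body": {"motion": [[0,2,0,0,0,0,0],[0,2,0,0,0,0,0],[0,2,0,0,0,0,0],[0,1,0,0,0,0,0],[0,0,0,0,0,0,0]]}}

```text
clock: 9.2
position: [0.6246, -0.0552, 0.2957]
ee_rot: [-0.98, 1.339, 0.98]
force: [0.9, 0.5, 1.4]
width: 0.004
```

Request:
{"method": "arm_command", "body": {"motion": [[0,1,0,0,0,0,0],[0,1,0,0,0,0,0],[0,1,0,0,0,0,0],[0,0,0,0,0,0,0]]}}

```text
clock: 9.7
position: [0.6246, -0.0552, 0.293]
ee_rot: [-0.98, 1.338, 0.98]
force: [0.9, 0.0, 5.4]
width: 0.001
```

Request:
{"method": "arm_command", "body": {"motion": [[0,1,0,0,0,0,0],[0,0,0,0,0,0,0]]}}

```text
clock: 9.95
position: [0.6246, -0.0552, 0.2922]
ee_rot: [-0.98, 1.338, 0.98]
force: [0.5, -0.8, 6.9]
width: 0.006
```

Request:
{"method": "arm_command", "body": {"motion": [[0,-3,0,0,0,0,0],[0,-10,0,0,0,0,0],[0,-30,0,0,0,0,0],[0,-40,0,0,0,0,0],[0,-25,0,0,0,0,0]]}}

```text
clock: 10.58
position: [0.6242, -0.0553, 0.4017]
ee_rot: [-0.98, 1.339, 0.98]
force: [0.2, 0.2, -0.0]
width: 0.005
```

```bash
python3 look.py yellow wrist
```

```text
10.575 [ 0.6242 -0.0553  0.4017] [ 0.2323  0.1543 -0.0404] tooldown [ 0.0005  0.     -1.    ] tip [ 0.6243 -0.0553  0.2237]
[   0.6247   -0.0534    0.6257   -0.0534    0.1169    0.0221 2036.    ]
delta tool mm [106.7662   0.2753   1.9004]
```

Yellow reads 116.9 mm, seated, with its jar unmoved. Blue next.

Request:
{"method": "arm_command", "body": {"motion": [[0,0,40,10,0,0,0],[0,0,40,10,0,0,0],[0,0,41,10,0,0,0],[0,0,41,10,0,0,0],[0,0,0,0,0,0,0]]}}

```text
clock: 11.25
position: [0.4796, 0.0333, 0.3997]
ee_rot: [-0.981, 1.339, 0.985]
force: [1.0, -1.1, -0.0]
width: 0.006
```

Request:
{"method": "arm_command", "body": {"motion": [[0,0,0,0,0,0,0]]}}

```text
clock: 11.38
position: [0.4823, 0.0316, 0.3999]
ee_rot: [-0.98, 1.339, 0.98]
force: [1.8, 0.0, -0.6]
width: 0.003
```

```bash
python3 look.py blue wrist
```

```text
11.375 [0.4823 0.0316 0.3999] [ 1.7612  0.0368 -0.6112] tooldown [ 0.0003 -0.0001 -1.    ] tip [0.4823 0.0316 0.2219]
[   0.484     0.0302    0.4823    0.0327    0.119     0.0212 1540.    ]
delta tool mm [102.9828  -1.9106  -0.8256]
```

Request:
{"method": "arm_command", "body": {"motion": [[0,30,0,0,0,0,0],[0,35,0,0,0,0,0],[0,22,0,0,0,0,0],[0,10,0,0,0,0,0],[0,3,0,0,0,0,0]]}}

```text
clock: 12.05
position: [0.4826, 0.0315, 0.2995]
ee_rot: [-0.98, 1.34, 0.98]
force: [-0.3, -0.2, 0.4]
width: 0.005
```

Request:
{"method": "arm_command", "body": {"motion": [[0,2,0,0,0,0,0],[0,2,0,0,0,0,0],[0,2,0,0,0,0,0],[0,2,0,0,0,0,0],[0,2,0,0,0,0,0]]}}

```text
clock: 12.68
position: [0.4825, 0.0319, 0.2899]
ee_rot: [-0.981, 1.338, 0.98]
force: [1.8, -1.2, 1.5]
width: 0.002
```

Request:
{"method": "arm_command", "body": {"motion": [[0,2,0,0,0,0,0],[0,2,0,0,0,0,0],[0,2,0,0,0,0,0],[0,1,0,0,0,0,0],[0,0,0,0,0,0,0]]}}

```text
clock: 13.3
position: [0.4821, 0.0319, 0.2826]
ee_rot: [-0.98, 1.339, 0.98]
force: [1.8, -0.7, 3.4]
width: 0.005
```

Request:
{"method": "arm_command", "body": {"motion": [[0,1,0,0,0,0,0],[0,1,0,0,0,0,0],[0,0,0,0,0,0,0]]}}

```text
clock: 13.68
position: [0.4821, 0.0319, 0.2808]
ee_rot: [-0.98, 1.339, 0.98]
force: [0.6, -0.5, 6.0]
width: 0.005
```

Request:
{"method": "arm_command", "body": {"motion": [[0,1,0,0,0,0,0],[0,0,0,0,0,0,0]]}}

```text
clock: 13.92
position: [0.4821, 0.0319, 0.2799]
ee_rot: [-0.98, 1.339, 0.98]
force: [0.9, -1.1, 7.7]
width: 0.004
```

Request:
{"method": "arm_command", "body": {"motion": [[0,-3,0,0,0,0,0],[0,-10,0,0,0,0,0],[0,-30,0,0,0,0,0],[0,-50,0,0,0,0,0],[0,-25,0,0,0,0,0]]}}

```text
clock: 14.55
position: [0.482, 0.0317, 0.4002]
ee_rot: [-0.98, 1.337, 0.979]
force: [0.6, -0.4, -0.3]
width: 0.007
```

```bash
python3 look.py blue wrist
```

```text
14.55 [0.482  0.0317 0.4002] [ 0.5673 -0.4405 -0.2626] tooldown [ 0.0015  0.0005 -1.    ] tip [0.4822 0.0318 0.2222]
[   0.4854    0.0302    0.4829    0.0327    0.105     0.0208 1214.    ]
delta tool mm [117.1993  -3.3682  -0.6271]
```

Blue reads 105.0 mm, seated. Backing the arm off for a final check of everything.

Request:
{"method": "arm_command", "body": {"motion": [[0,0,30,40,0,0,0],[0,0,38,45,0,0,0],[0,0,38,45,0,0,0],[0,0,38,45,0,0,0],[0,0,38,45,0,0,0]]}}

```text
clock: 15.22
position: [0.3737, 0.2978, 0.3978]
ee_rot: [-0.98, 1.34, 0.98]
force: [1.8, 0.1, 0.1]
width: 0.001
```

Request:
{"method": "arm_command", "body": {"motion": [[0,0,38,50,0,0,0],[0,0,20,40,0,0,0],[0,0,0,40,0,0,0],[0,0,0,0,0,0,0],[0,0,0,0,0,0,0]]}}

```text
clock: 15.85
position: [0.3591, 0.4368, 0.3973]
ee_rot: [-0.981, 1.341, 0.979]
force: [0.1, -0.1, -0.1]
width: 0.004
```

```bash
python3 - <<'E'
from h import *
s=arm.observe();print(s['clock'],s['position'],s['force'])
im=get_image('top');save('final.png',im['frame'])
for c in HUE: print(c,captop(im,c,near={'red':(.569,.178),'yellow':(.623,-.055),'blue':(.481,.030),'green':(.4525,-.2344)}[c]))
E
```

```text
15.85 [0.3591 0.4368 0.3973] [ 0.1207 -0.0998 -0.0721]
red [  0.5693   0.1785   0.5691   0.1784   0.092    0.0218 222.    ]
yellow [  0.6233  -0.0557   0.6241  -0.0555   0.1161   0.022  235.    ]
blue [  0.4816   0.0301   0.4814   0.0302   0.1041   0.0213 228.    ]
green [  0.4519  -0.2341   0.4527  -0.2341   0.0927   0.0212 162.    ]
```

View pics/final.png

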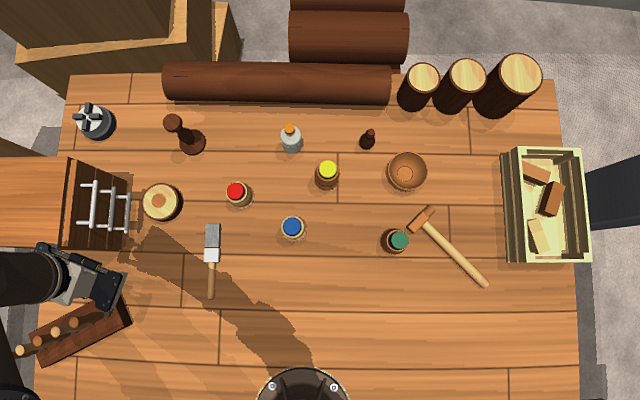

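The final top view shows red (235,190), yellow (328,170) and blue (291,227) in place and seated. Green (399,240) is still up, and everything else is where it was. Handing in.

```bash
python3 -c "
from cell import arm
print(arm.sign_off(), arm.observe()['clock'])"
```

```text
the job is handed in; nothing more can be done
the job is handed in; nothing more can be done
```

I pressed the red, yellow and blue caps down in that order with closed fingertips, using about 7–8 N at most on each. I then backed the arm clear and handed the job in at about 16 s of the 48 s allowed.

| Cap | Wrist camera after pressing (mm) | Top camera at the end (mm) | Seated height (mm) |
|---|---|---|---|
| Red | 92.9 | 92.0 | 93 |
| Yellow | 116.9 | 116.1 | 117 |
| Blue | 105.0 | 104.1 | 105 |

- **Camera disagreement:** the top camera reads about 1 mm lower than the wrist camera. It did so before pressing too, so I take it as calibration error.
- **Green cap:** it was left standing, at 92.7 mm against 93.0 mm at the start.
- **Jars and bench:** by the top camera, none of the four caps moved sideways by more than 1 mm. The other things look unmoved in the before and after pictures, though I did not measure them.

No check failed.

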